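# Release the drawing-board rule and run it up to its top stop

### The job

Clear the drawing: with a closed fingertip press the red release button on the sliding rule's block fully down, and keeping it held down all the way, push the rule up the board until its block meets the far end stop. Then let the button spring back up so that the rule is locked there. Never drag the rule while the button is up, grip or lift nothing, and leave the porcelain and the drawing things where they are.

Things in the scene. Friction and masses are not known exactly. Their poses are not given: they have to be found in the camera images.
- board: White drawing board, fixed, 330 mm deep (x) by 390 wide (y), top 10 mm above the table. Origin: on the table plane, under the middle of the aluminium track along its left edge. x axis: along the track, up the board (at yaw 0 world x), the way the rule must go; y: left; z: up. Board spans x -170..160, y -360..30 mm. Track: 300 mm long, 20 wide, top 20 mm above the table.
- rule (a joint): Travel of the rule along the track (m) in board +x: 0 with its block against the near stop, 0.200 against the far (top) stop; starts at 0.02 to 0.09, locked. Button up: a brake holds it against pushes up to about 20 N. Button down 1 mm or more: it slides with 1 to 2 N of drag, and stays where it is left.
- release (a joint): Stroke of the release button (m): 0 up (brake on), 0.005 fully down. It sinks straight down and is sprung: it starts to give at 3 N, is fully down at 7 N and springs up when let go. It rides along with the rule at constant height.
- release_top (a point): Centre of the horizontal top face of the red button, 30 mm (board x) by 22 mm (y), 43 mm above the table when up, 38 when down. It stands in the rule's dark guide block, 64 mm long (x) by 46 wide, top 34.5 mm above the table. A ridge on the block's far end rises to 50 mm; its near face is 28 mm ahead (+x) of this point, and a fingertip may push on it.
- rule_front (a point): Top centre of the far face of the rule's guide block, 32 mm above the table; it meets top_stop at the end of the travel. The clear straightedge, 44 mm wide and 3 mm thick, runs from the block to the right (-y) across the board.
- top_stop (a point): Top centre of the near face of the far end stop, a black block 32 mm high above the table and 34 mm wide on the far end of the track: the rule's block must come up against it. (A like stop stands at the near end.)
- vase: Bystander: white porcelain bottle vase, 205 mm high, 94 mm across, standing loose about 270 mm left of the track; origin under its foot.
- jar: Bystander: white porcelain jar, 152 mm high, 88 mm across, standing loose about 270 mm left of the track; origin under its foot.
- bowl: Bystander: white porcelain bowl, 50 mm high, 92 mm across, loose on the dark mat left of the track; origin under its foot.
- cup: Bystander: white porcelain cup, 52 mm high, 68 mm across, loose on the dark mat left of the track; origin under its foot.
- eraser: Bystander: blue eraser 20 x 45 x 12 mm lying loose on the board's near edge strip; origin under its centre.
- pencil: Bystander: green pencil 7 mm thick, 130 mm long along its y, lying loose on the board's near edge strip; origin under its middle.
- handpiece: Bystander: grey carving handpiece, 25 mm thick, 150 mm long along its x, lying loose to the right of the board; origin under its middle.

How it is judged:
By the outcome, as a careful person would: the job done as asked, in the order asked, and still so for the second after the job is handed in, with the robot touching nothing.
It also fails if it takes over 35 s, if anything falls off the work surface, if the arm or the gripper's body presses on something with over 40 N, if the wrist force passes 120 N, or if a joint passes its speed limit or range.

### The arm

A 7-joint arm with a two-finger parallel gripper is mounted at the origin on the work surface. World frame = base frame: x ahead of the robot, y to its left, z up, the work surface at z = 0. Lengths are in mm, angles in rad, forces in N, time in s.
With the tool pointing down it reaches from about 425 to 950 mm from the base axis. Payload 16.7 kg.
Tool frame: the origin (TCP) lies midway between the tips of the shut fingers; the grasp point (between the pads) lies 19 mm behind it (ctrl.hold_point_z is the distance from the TCP to the grasp point, in mm); z points along the fingers, y is the direction in which the jaws open and shut (so a half turn about z gives the same grasp; the last joint's range is limited). The gripper opens to 94 mm and grips with 3 to 60 N. Pads are 16 mm wide; open, the fingers measure 119 mm over their backs; the gripper's body (75 mm by 177 mm) begins 78 mm behind the grasp point.
Start: joints at [-1.313, 0.426, 0.074, 1.606, -0.034, 1.111, -0.067], TCP at [267.079, 619.874, 205.467] pointing down, gripper open.
Joint ranges: [-2.85, 2.85], [-0.5, 2.14], [-1.23, 1.37], [0.21, 2.46], [-1.02, 4.16], [0.16, 2.05], [-2.73, 2.73]. Speed limits (rad/s): [1.89, 1.89, 2.39, 2.39, 3.01, 3.01, 3.01].

### API

Orientations are given as a 3x3 rotation matrix whose columns are the frame's x, y, z axes.
In Python, from plant import ctrl gives the robot as it stands.
- The arm moves only by the tool drive_tool, never from a script. Its argument "increments" is a list of rows, each an object of numbers: "rx", "ry", "rz": the turn, a rotation vector about the tool's x, y, z in rad; "dx", "dy", "dz": the shift along the tool's x, y, z in cm; "jaw": the closure, from 0 (fully open) to 1 (shut). A call has 1 to 10 rows; each row is the pose to reach, as a shift and turn from the pose commanded when the call began, along the tool's axes at that moment; what a row does not reach only later rows make up. A row lasts 1/12 s, in which the tool goes at most 41.7 mm and 7.16 degrees, less where a joint would pass 70% of its speed; a pose out of reach is approached as far as the arm can. A call with a gripper value outside its range is refused whole. The fingers move at their own pace and stop on an object; the grip force is fixed at half the most. Time passes only in rows, so rows that repeat a pose let the fingers close. It gives the time, the measured TCP pose, the force and the opening at its end, in the units of the state.
- ctrl.read_state(): the state, without advancing time (a new reading comes with each control period).
- ctrl.capture(name): name is "scene" or "top"; returns (picture, depth): 400x640x3 uint8, red, green, blue; 400x640 float32, mm along the optical axis (not along the pixel's ray), 0 where there is no reading.
- ctrl.get_calibration(name): a dict with "fx", "fy", "cx", "cy" (pixels), "k1" (the pictures are not rectified: a ray, as slopes to the right and down, at radius r is drawn at 1 + k1 r^2 times it, then the intrinsics apply), "view" (4x4, takes a point from world to camera coordinates). Camera axes: x right, y up, looking along -z (the intrinsics and any distortion apply to the point x, -y, -z); pixel columns grow to the right and rows downward; lengths in mm; the calibration is good to about 2 mm. A picture is of the moment at which its call begins. get_calibration takes no time and is no camera call.
- ctrl.hand_in(): hands the job in, once; it reports no verdict.
The state is a dict: "t": time; "joint_pos": joint angles; "qd": joint speeds; "joint_efforts": joint torques, N m; "tcp_pos": TCP position; "ee_rot": TCP orientation; "contact_force": force on the tool from outside, world axes, zero at the start; "wrist_torque": the same for the moment, N m; "opening": finger opening in mm.
Only numpy, scipy, OpenCV 4.12 (cv2) and the standard library are available. Lean on these libraries where they do the work, as an engineer would, in place of code of your own. Each camera call takes 0.05 s, during which the arm holds its last target.

## Working session

There is one attempt and no reset: what is moved stays moved. The work goes in short steps, Python scripts to look and compute and a tool call to move; the robot and the scene stay as the last step left them, time stands still between calls to the robot, and variables do not carry over. Pictures are saved under pics/ and viewed, and the job is handed in when it is done.

Besides the shell and the picture viewer there is one more tool, called after ">>>" as name(argument=value, ...) on one line, values as JSON. drive_tool: Moves the arm, as the interface text tells. Its arguments: {"type":"object","properties":{"increments":{"type":"array","items":{"type":"object","properties":{"rx":{"type":"number"},"ry":{"type":"number"},"rz":{"type":"number"},"dx":{"type":"number"},"dy":{"type":"number"},"dz":{"type":"number"},"jaw":{"type":"number"}}}}},"required":["increments"]}

```bash
ls; mkdir -p pics; python3 - <<'E'
from plant import ctrl
import cv2,numpy as np
s=ctrl.read_state()
print({k:np.round(v,3).tolist() for k,v in s.items()})
for n in ("scene","top"):
    p,d=ctrl.capture(n); np.savez(f"{n}0.npz",p=p,d=d)
    cv2.imwrite(f"pics/{n}0.png",p[:,:,::-1]); c=ctrl.get_calibration(n);print(n,{k:np.round(v,3).tolist() for k,v in c.items()})
E
```

```text
pics
{'t': 0.0, 'joint_pos': [-1.313, 0.427, 0.074, 1.607, -0.034, 1.111, -0.067], 'qd': [-0.001, -0.0, -0.001, 0.0, -0.002, -0.0, 0.0], 'joint_efforts': [-0.0, -93.583, 3.666, -45.42, -0.049, 0.02, 0.0], 'tcp_pos': [266.924, 619.53, 204.814], 'ee_rot': [[-0.918, 0.396, -0.0], [0.396, 0.918, -0.001], [-0.0, -0.001, -1.0]], 'contact_force': [-0.477, -0.134, -0.063], 'wrist_torque': [0.006, -0.003, -0.04], 'opening': 93.994}
scene {'fx': 500.312, 'fy': 500.312, 'cx': 316.291, 'cy': 191.97, 'k1': 0.039, 'view': [[0.193, 0.981, 0.001, -78.238], [-0.774, 0.152, 0.614, 378.267], [0.602, -0.119, 0.789, -1565.039], [0.0, 0.0, 0.0, 1.0]]}
top {'fx': 386.154, 'fy': 386.154, 'cx': 323.779, 'cy': 195.942, 'k1': -0.091, 'view': [[0.006, -1.0, 0.018, -13.778], [0.985, 0.009, 0.171, -557.48], [-0.172, 0.017, 0.985, -930.744], [0.0, 0.0, 0.0, 1.0]]}
```

View pics/scene0.png

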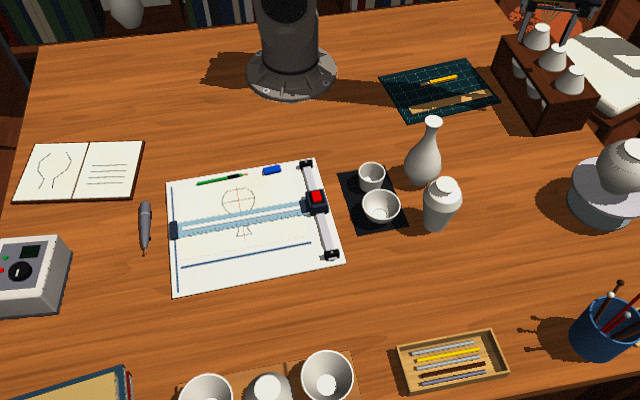

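View pics/top0.png

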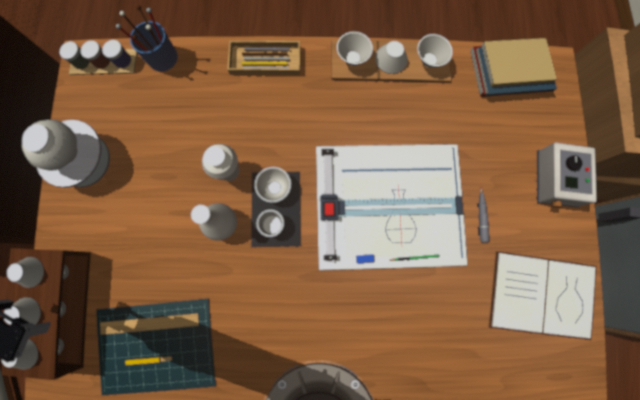

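The rule's red button is at about (317,197) in the scene view and (330,209) in the top view. The far stop is at scene (332,255) / top (328,152), and the near stop is at scene (306,163) / top (331,258).

```bash
cat > h.py <<'E'
import numpy as np,cv2
from plant import ctrl
def ray(n,u,v):
    c=ctrl.get_calibration(n); x=(u-c['cx'])/c['fx'];y=(v-c['cy'])/c['fy']
    K=np.array([[c['fx'],0,c['cx']],[0,c['fy'],c['cy']],[0,0,1]])
    p=cv2.undistortPoints(np.array([[[u,v]]],float),K,np.array([c['k1'],0,0,0.]))[0,0]
    V=np.array(c['view']);R=V[:3,:3];o=-R.T@V[:3,3]
    return o,R.T@np.array([p[0],-p[1],-1.])
def onz(n,u,v,z):
    o,d=ray(n,u,v); return (o+d*(z-o[2])/d[2])
def depthpt(n,u,v,D):
    o,d=ray(n,u,v); return o+d*D
def red(p):
    h=cv2.cvtColor(p,cv2.COLOR_RGB2HSV)
    return (((h[...,0]<8)|(h[...,0]>172))&(h[...,1]>180)&(h[...,2]>90)).astype(np.uint8)
E
python3 - <<'E'
from h import *
for n,roi in (("scene",(285,345,150,270)),("top",(310,350,140,270))):
    f=np.load(f"{n}0.npz");p,d=f['p'],f['d']
    a,b,c,e=roi
    im=cv2.resize(p[c:e,a:b,::-1],None,fx=5,fy=5,interpolation=cv2.INTER_NEAREST);cv2.imwrite(f"pics/{n}0z.png",im)
    m=red(p); m[:c]=0;m[e:]=0;m[:,:a]=0;m[:,b:]=0
    ys,xs=np.nonzero(m);print(n,len(xs),xs.min(),xs.max(),ys.min(),ys.max(),xs.mean(),ys.mean(), onz(n,xs.mean(),ys.mean(),43))
    P=np.array([depthpt(n,x,y,d[y,x]) for x,y in zip(xs,ys)]);print(np.median(P,0),P.min(0),P.max(0))
    # dark pixels
    hs=p.max(2)<70
    k,l,st,ce=cv2.connectedComponentsWithStats((hs[c:e,a:b]).astype(np.uint8))
    for i in range(1,k):
        if st[i,4]>15:
            u,v=ce[i]+[a,c];print(st[i]+[a,c,0,0,0],u,v,onz(n,u,v,32))
E
```

```text
scene 101 311 321 190 201 316.1188118811881 195.68316831683168 [529.21478642 -25.04520459  43.        ]
[528.43240351 -25.08179855  42.01371488] [510.46820732 -35.29566036  34.58902817] [543.62765263 -14.0734381   48.2087167 ]
[299 160  14  10  75] 305.29333333333335 163.86666666666667 [414.47364123 -30.81042592  32.        ]
[337 172   8  26 113] 341.7699115044248 181.52212389380531 [489.55888978  48.11336164  32.        ]
[299 190  29  26 393] 313.16284987277356 204.4147582697201 [545.60472484 -35.53422625  32.        ]
[324 250  15  11 109] 330.66972477064223 254.03669724770643 [688.88542489 -23.2423826   32.        ]
top 83 325 332 204 214 328.6144578313253 208.83132530120483 [525.43176665 -22.03688585  43.        ]
[525.24706289 -22.96241119  41.87958426] [512.04812002 -30.79629041  36.16414791] [538.66885921 -12.83827761  46.04368629]
[323 150  10   4  30] 327.5 151.83333333333334 [678.42093396 -18.83994163  32.        ]
[322 197  18  22 152] 331.61842105263156 206.28947368421052 [533.62530516 -30.0548477   32.        ]
```

```bash
python3 -c "
import cv2,numpy as np
a=cv2.imread('pics/scene0z.png');b=cv2.imread('pics/top0z.png');h=max(a.shape[0],b.shape[0])
b=cv2.copyMakeBorder(b,0,h-b.shape[0],0,0,0);a=cv2.copyMakeBorder(a,0,h-a.shape[0],0,0,0)
c=np.hstack([a,b]);c=cv2.resize(c,None,fx=.9,fy=.9);print(c.shape);cv2.imwrite('pics/z0.png',c)"
```

```text
(585, 450, 3)
```

View pics/z0.png

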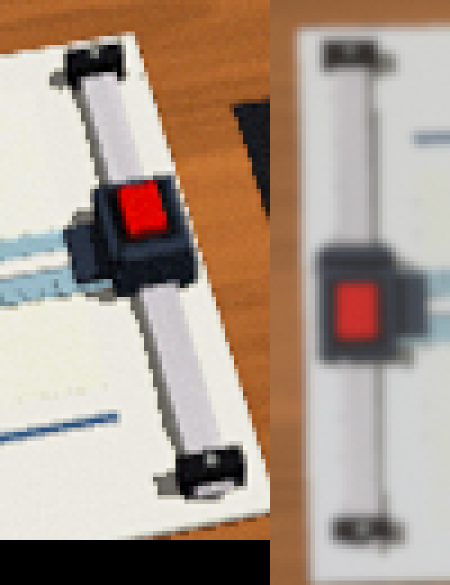

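```bash
python3 - <<'E'
from h import *
f=np.load("top0.npz")
print('stops top',onz('top',327.5,152,32),onz('top',331.3,257.3,32))
for n in('top','scene'):
    p=np.load(n+"0.npz")['p']; hs=cv2.cvtColor(p,cv2.COLOR_RGB2HSV)
    m=((hs[...,1]<60)&(hs[...,2]>120)).astype(np.uint8)
    roi=np.zeros_like(m)
    if n=='top': roi[140:275,308:472]=1
    else: roi[150:305,160:350]=1
    m=cv2.morphologyEx(m*roi,cv2.MORPH_CLOSE,np.ones((15,15)))
    cs,_=cv2.findContours(m,0,1);c=max(cs,key=cv2.contourArea)
    Q=np.array([onz(n,*q[0],10)[:2] for q in c],np.float32)
    r=cv2.minAreaRect(Q);print(n,r,cv2.boxPoints(r).tolist())
# track end stops in depth, scene
d=np.load("scene0.npz")['d']
for (u,v) in [(313,182),(308,172),(325,230),(328,243),(331,252),(304,162)]: print(u,v,depthpt('scene',u,v,d[v,u]))
E
```

```text
stops top [677.96523009 -18.84189403  32.        ] [403.92641586 -29.6417559   32.        ]
top ((542.610107421875, -186.9151611328125), (330.3706970214844, 389.38824462890625), 1.7384222745895386) [[371.59442138671875, 2.678194522857666], [383.40716552734375, -386.5307922363281], [713.6257934570312, -376.5085144042969], [701.8130493164062, 12.700469970703125]]
scene ((546.6146240234375, -189.0962677001953), (331.2889709472656, 388.24273681640625), 1.708706021308899) [[375.2554626464844, -0.00042629241943359375], [386.8321228027344, -388.0705261230469], [717.9737548828125, -378.1921081542969], [706.3970947265625, 9.87799072265625]]
313 182 [468.25236017 -21.05995164  20.7674746 ]
308 172 [432.87863395 -27.31523349  20.21083852]
325 230 [615.18962161 -20.67802548  19.33238117]
328 243 [654.20856585 -21.83196728  23.56162885]
331 252 [681.38127363 -20.75922561  27.75122454]
304 162 [406.13894238 -32.70671156  30.36470275]
```

Both views agree that the board's yaw is about 0.030 rad. Its origin is about (544.7,-22.9) and the button about (527,-23.5,43), which puts the rule's travel at about 0.082. That leaves about 118 mm to push. I'll raise the arm first, swing over with the jaws shut and turn the jaw axis to lie along the board's x.

>>> drive_tool(increments=[{"dz": -3,"jaw": 1},{"dz": -6,"jaw": 1},{"dz": -7,"dx": -2.5,"dy": -2.4,"rz": 0.06,"jaw": 1},{"dz": -7,"dx": -5,"dy": -4.8,"rz": 0.12,"jaw": 1},{"dz": -7,"dx": -7.5,"dy": -7.2,"rz": 0.18,"jaw": 1},{"dz": -7,"dx": -10,"dy": -9.6,"rz": 0.24,"jaw": 1},{"dz": -7,"dx": -12.5,"dy": -12,"rz": 0.3,"jaw": 1},{"dz": -7,"dx": -15,"dy": -14.4,"rz": 0.36,"jaw": 1},{"dz": -7,"dx": -17.5,"dy": -16.8,"rz": 0.42,"jaw": 1},{"dz": -7,"dx": -20,"dy": -19.2,"rz": 0.48,"jaw": 1}])

```text
$.increments[0]: bad value
```

```bash
python3 - <<'E'
from h import *
s=ctrl.read_state();R=np.array(s['ee_rot']);p=np.array(s['tcp_pos']);print(s['t'],p,R.round(3),s['opening'],np.round(s['joint_pos'],2))
print('shift cm',R.T@(np.array([540,-22.5,120])-p)/10,'rz',np.arctan2(R[1,1],R[0,1])-0.030)
E
```

```text
0.1 [266.93437738 619.55257785 204.84979395] [[-0.918  0.396 -0.   ]
 [ 0.396  0.918 -0.001]
 [-0.    -0.001 -1.   ]] 94.19109750866198 [-1.31  0.43  0.07  1.61 -0.03  1.11 -0.07]
shift cm [-50.48155302 -48.1514607    8.54447086] rz 1.1339977118029072
```

>>> drive_tool(increments=[{"dx": 0,"dy": 0,"dz": -3,"rx": 0,"ry": 0,"rz": 0,"jaw": 1}])

```text
t: 0.18
tcp_pos: [265.9, 617.3, 230.0]
ee_rot: [[-0.919, 0.395, -0.003], [0.395, 0.918, -0.008], [-0.001, -0.009, -1.0]]
contact_force: [0.1, 0.1, 0.3]
opening: 90.7
```

>>> drive_tool(increments=[{"dx": 0,"dy": 0,"dz": -3.5,"rx": 0,"ry": 0,"rz": 0,"jaw": 1},{"dx": -2.5,"dy": -2.4,"dz": -4,"rx": 0,"ry": 0,"rz": 0.06,"jaw": 1},{"dx": -5,"dy": -4.8,"dz": -4,"rx": 0,"ry": 0,"rz": 0.12,"jaw": 1},{"dx": -7.5,"dy": -7.2,"dz": -4,"rx": 0,"ry": 0,"rz": 0.18,"jaw": 1},{"dx": -10,"dy": -9.6,"dz": -4,"rx": 0,"ry": 0,"rz": 0.24,"jaw": 1},{"dx": -12.5,"dy": -12,"dz": -4,"rx": 0,"ry": 0,"rz": 0.3,"jaw": 1},{"dx": -15,"dy": -14.4,"dz": -4,"rx": 0,"ry": 0,"rz": 0.36,"jaw": 1},{"dx": -17.5,"dy": -16.8,"dz": -4,"rx": 0,"ry": 0,"rz": 0.42,"jaw": 1},{"dx": -20,"dy": -19.2,"dz": -4,"rx": 0,"ry": 0,"rz": 0.48,"jaw": 1},{"dx": -22.5,"dy": -21.6,"dz": -4,"rx": 0,"ry": 0,"rz": 0.54,"jaw": 1}])

```text
t: 1.02
tcp_pos: [388.4, 330.7, 275.3]
ee_rot: [[-0.582, 0.813, -0.0], [0.813, 0.582, -0.0], [0.0, -0.0, -1.0]]
contact_force: [1.1, -0.1, -0.1]
opening: 24.1
```

```bash
cat > q.py <<'E'
from h import *
import sys
s=ctrl.read_state();R=np.array(s['ee_rot']);p=np.array(s['tcp_pos']);print(s['t'],p.round(1),R.round(3).tolist(),s['opening'],np.round(s['joint_pos'],2),np.round(s['contact_force'],1))
t=np.array([float(a) for a in sys.argv[1:4]])
print('shift cm',(R.T@(t-p)/10).round(2),'rz',np.arctan2(R[1,1],R[0,1])-0.030, 'board coords',(np.array([[1,.03],[-.03,1]])@(p[:2]-[544.7,-22.9])).round(1))
E
python3 q.py 540 -22.5 265
```

```text
1.0167 [388.4 330.7 275.3] [[-0.582, 0.813, -0.0], [0.813, 0.582, -0.0], [0.0, -0.0, -1.0]] 24.05940548044963 [-1.09  0.09  0.28  1.9  -0.03  1.16 -0.18] [ 1.1 -0.1 -0.1]
shift cm [-37.54  -8.23   1.03] rz 0.5910814957615671 board coords [-145.6  358.3]
```

>>> drive_tool(increments=[{"dx": -3.5,"dy": -0.8,"dz": 0,"rx": 0,"ry": 0,"rz": 0.06,"jaw": 1},{"dx": -7,"dy": -1.6,"dz": 0,"rx": 0,"ry": 0,"rz": 0.12,"jaw": 1},{"dx": -10.5,"dy": -2.3,"dz": 0,"rx": 0,"ry": 0,"rz": 0.18,"jaw": 1},{"dx": -14,"dy": -3.1,"dz": 0,"rx": 0,"ry": 0,"rz": 0.24,"jaw": 1},{"dx": -17.5,"dy": -3.9,"dz": 0,"rx": 0,"ry": 0,"rz": 0.3,"jaw": 1},{"dx": -21,"dy": -4.7,"dz": 0,"rx": 0,"ry": 0,"rz": 0.36,"jaw": 1},{"dx": -24.5,"dy": -5.4,"dz": 0,"rx": 0,"ry": 0,"rz": 0.42,"jaw": 1},{"dx": -28,"dy": -6.2,"dz": 0,"rx": 0,"ry": 0,"rz": 0.48,"jaw": 1},{"dx": -32,"dy": -7.2,"dz": 0,"rx": 0,"ry": 0,"rz": 0.54,"jaw": 1},{"dx": -36,"dy": -8.2,"dz": 0,"rx": 0,"ry": 0,"rz": 0.59,"jaw": 1}])

```text
t: 1.85
tcp_pos: [532.2, -9.3, 275.5]
ee_rot: [[-0.032, 1.0, 0.0], [1.0, 0.032, 0.0], [0.0, 0.0, -1.0]]
contact_force: [2.1, 0.1, 0.2]
opening: 0.8
```

```bash
python3 q.py 539.5 -23 90
```

```text
1.85 [532.2  -9.3 275.5] [[-0.032, 1.0, 0.0], [1.0, 0.032, 0.0], [0.0, 0.0, -1.0]] 0.7563772473857605 [-0.68  0.14  0.64  1.87 -0.09  1.16  0.03] [2.1 0.1 0.2]
shift cm [-1.4   0.69 18.55] rz 0.0015525112277572986 board coords [-12.1  14. ]
```

Down to z about 90, 12 mm ahead of the button's centre, then look.

>>> drive_tool(increments=[{"dx": -1.4,"dy": 0.7,"dz": 4,"rx": 0,"ry": 0,"rz": 0,"jaw": 1},{"dx": -1.4,"dy": 0.7,"dz": 8,"rx": 0,"ry": 0,"rz": 0,"jaw": 1},{"dx": -1.4,"dy": 0.7,"dz": 12,"rx": 0,"ry": 0,"rz": 0,"jaw": 1},{"dx": -1.4,"dy": 0.7,"dz": 16,"rx": 0,"ry": 0,"rz": 0,"jaw": 1},{"dx": -1.4,"dy": 0.7,"dz": 18.5,"rx": 0,"ry": 0,"rz": 0,"jaw": 1},{"dx": -1.4,"dy": 0.7,"dz": 20,"rx": 0,"ry": 0,"rz": 0,"jaw": 1},{"dx": -1.4,"dy": 0.7,"dz": 20,"rx": 0,"ry": 0,"rz": 0,"jaw": 1},{"dx": -1.4,"dy": 0.7,"dz": 20,"rx": 0,"ry": 0,"rz": 0,"jaw": 1}])

```text
t: 2.52
tcp_pos: [539.1, -21.7, 75.2]
ee_rot: [[-0.034, 0.999, -0.002], [0.999, 0.034, -0.001], [-0.001, -0.002, -1.0]]
contact_force: [0.2, 0.6, 0.9]
opening: 0.1
```

```bash
python3 q.py 539.5 -23 38; python3 - <<'E'
from h import *
p,d=ctrl.capture("scene");p2,_=ctrl.capture("top")
a=cv2.resize(p[120:250,260:390,::-1],None,fx=3,fy=3,interpolation=2);b=cv2.resize(p2[150:280,265:395,::-1],None,fx=3,fy=3,interpolation=2)
cv2.imwrite("pics/c1.png",np.hstack([a,b]))
E
```

```text
2.5167 [539.1 -21.7  75.2] [[-0.034, 0.999, -0.002], [0.999, 0.034, -0.001], [-0.001, -0.002, -1.0]] 0.12889867190490498 [-0.53  0.42  0.56  2.05 -0.32  0.76  0.26] [0.2 0.6 0.9]
shift cm [-0.13  0.05  3.72] rz 0.0035636358215815622 board coords [-5.6  1.4]
```

View pics/c1.png

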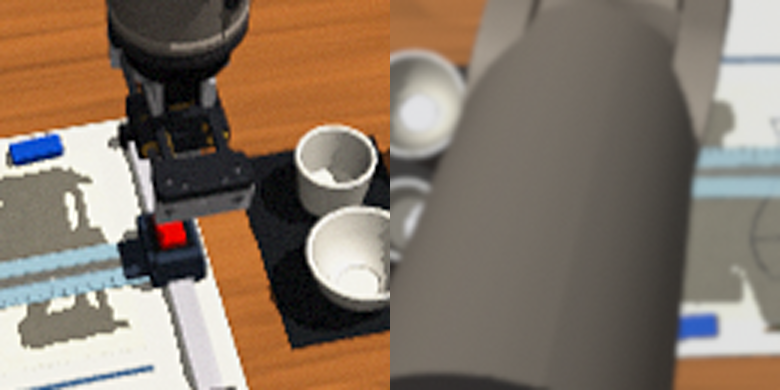

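```bash
python3 - <<'E'
from h import *
def proj(n,P):
    c=ctrl.get_calibration(n);V=np.array(c['view']);q=V[:3,:3]@P+V[:3,3];x,y=q[0]/-q[2],-q[1]/-q[2];k=1+c['k1']*(x*x+y*y);return c['fx']*x*k+c['cx'],c['fy']*y*k+c['cy']
for P in [(539,-22,75),(539,-22,94),(539,-22,172),(552,-22,75),(527,-23,43)]:
    u,v=proj('scene',np.array(P,float));print(P,u,v,'crop',(u-260)*3,(v-120)*3)
p,d=ctrl.capture("scene")
for v in range(168,206,3): print(v,[tuple(depthpt('scene',u,v,d[v,u]).round(0).astype(int)) for u in (312,318,325,332,340)])
cv2.imwrite("pics/c2.png",cv2.resize(p[150:220,290:360,::-1],None,fx=8,fy=8,interpolation=cv2.INTER_NEAREST))
E
```

```text
(539, -22, 75) 318.19677262194523 190.45825172519804 crop 174.5903178658357 211.37475517559412
(539, -22, 94) 318.2277630597037 185.42173632865774 crop 174.6832891791111 196.26520898597323
(539, -22, 172) 318.36402152349933 163.3057216484245 crop 175.092064570498 129.91716494527353
(552, -22, 75) 319.2840797569118 194.75059828358656 crop 177.85223927073542 224.25179485075967
(527, -23, 43) 316.7711094417223 194.84106183387874 crop 170.31332832516682 224.52318550163622
168 [(np.int64(567), np.int64(-41), np.int64(192)), (np.int64(563), np.int64(-28), np.int64(185)), (np.int64(563), np.int64(-12), np.int64(181)), (np.int64(591), np.int64(-4), np.int64(211)), (np.int64(418), np.int64(61), np.int64(-1))]
171 [(np.int64(576), np.int64(-43), np.int64(194)), (np.int64(588), np.int64(-33), np.int64(206)), (np.int64(602), np.int64(-21), np.int64(218)), (np.int64(603), np.int64(-6), np.int64(216)), (np.int64(606), np.int64(10), np.int64(216))]
174 [(np.int64(604), np.int64(-49), np.int64(218)), (np.int64(605), np.int64(-36), np.int64(216)), (np.int64(607), np.int64(-22), np.int64(215)), (np.in
[... 1728 characters left out ...]
4(-2))]
198 [(np.int64(530), np.int64(-35), np.int64(37)), (np.int64(538), np.int64(-22), np.int64(44)), (np.int64(533), np.int64(-4), np.int64(33)), (np.int64(510), np.int64(20), np.int64(-2)), (np.int64(516), np.int64(39), np.int64(1))]
201 [(np.int64(536), np.int64(-36), np.int64(33)), (np.int64(542), np.int64(-23), np.int64(38)), (np.int64(543), np.int64(-6), np.int64(34)), (np.int64(520), np.int64(17), np.int64(-2)), (np.int64(525), np.int64(37), np.int64(0))]
204 [(np.int64(557), np.int64(-40), np.int64(50)), (np.int64(558), np.int64(-26), np.int64(48)), (np.int64(563), np.int64(-10), np.int64(50)), (np.int64(531), np.int64(15), np.int64(1)), (np.int64(534), np.int64(35), np.int64(0))]
```

View pics/c2.png

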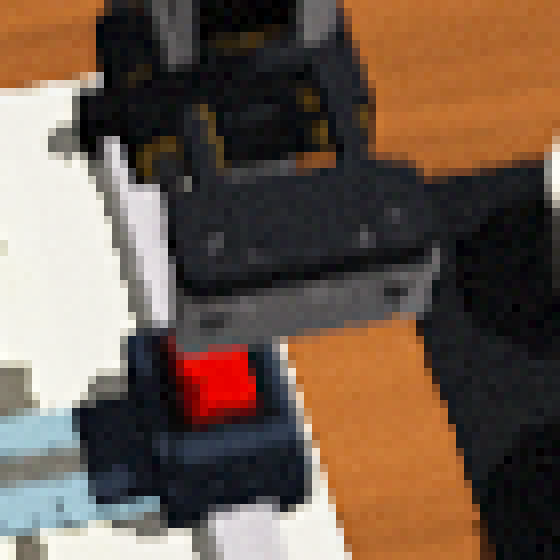

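>>> drive_tool(increments=[{"dx": -0.15,"dy": 0,"dz": 1,"rx": 0,"ry": 0,"rz": 0,"jaw": 1},{"dx": -0.15,"dy": 0,"dz": 2,"rx": 0,"ry": 0,"rz": 0,"jaw": 1},{"dx": -0.15,"dy": 0,"dz": 2.5,"rx": 0,"ry": 0,"rz": 0,"jaw": 1},{"dx": -0.15,"dy": 0,"dz": 2.8,"rx": 0,"ry": 0,"rz": 0,"jaw": 1},{"dx": -0.15,"dy": 0,"dz": 3,"rx": 0,"ry": 0,"rz": 0,"jaw": 1},{"dx": -0.15,"dy": 0,"dz": 3,"rx": 0,"ry": 0,"rz": 0,"jaw": 1}])

```text
t: 3.17
tcp_pos: [539.3, -23.0, 45.0]
ee_rot: [[-0.034, 0.999, -0.001], [0.999, 0.034, -0.0], [-0.0, -0.001, -1.0]]
contact_force: [0.4, 0.7, -0.4]
opening: 0.5
```

```bash
python3 q.py 539.5 -23 38
```

```text
3.1667 [539.3 -23.   45. ] [[-0.034, 0.999, -0.001], [0.999, 0.034, -0.0], [-0.0, -0.001, -1.0]] 0.5330919368022625 [-0.5   0.47  0.53  2.06 -0.36  0.7   0.29] [ 0.4  0.7 -0.4]
shift cm [-0.    0.02  0.7 ] rz 0.003801471136004722 board coords [-5.4  0.1]
```

>>> drive_tool(increments=[{"dx": 0,"dy": 0,"dz": 0.2,"rx": 0,"ry": 0,"rz": 0,"jaw": 1},{"dx": 0,"dy": 0,"dz": 0.4,"rx": 0,"ry": 0,"rz": 0,"jaw": 1},{"dx": 0,"dy": 0,"dz": 0.6,"rx": 0,"ry": 0,"rz": 0,"jaw": 1},{"dx": 0,"dy": 0,"dz": 0.8,"rx": 0,"ry": 0,"rz": 0,"jaw": 1},{"dx": 0,"dy": 0,"dz": 0.8,"rx": 0,"ry": 0,"rz": 0,"jaw": 1}])

```text
t: 3.58
tcp_pos: [540.6, -22.9, 38.1]
ee_rot: [[-0.034, 0.999, 0.002], [0.999, 0.034, 0.0], [0.0, 0.002, -1.0]]
contact_force: [-1.4, 0.2, 12.1]
opening: 0.8
```

>>> drive_tool(increments=[{"dx": 0,"dy": 0,"dz": 0.1,"rx": 0,"ry": 0,"rz": 0,"jaw": 1},{"dx": 0,"dy": 0,"dz": 0.1,"rx": 0,"ry": 0,"rz": 0,"jaw": 1},{"dx": 0,"dy": 0.2,"dz": 0.1,"rx": 0,"ry": 0,"rz": 0,"jaw": 1},{"dx": 0,"dy": 0.5,"dz": 0.1,"rx": 0,"ry": 0,"rz": 0,"jaw": 1},{"dx": 0,"dy": 0.8,"dz": 0.1,"rx": 0,"ry": 0,"rz": 0,"jaw": 1}])

```text
t: 4.0
tcp_pos: [549.2, -22.6, 37.8]
ee_rot: [[-0.034, 0.999, 0.003], [0.999, 0.034, 0.001], [0.0, 0.003, -1.0]]
contact_force: [-1.2, -0.2, 21.2]
opening: 0.2
```

>>> drive_tool(increments=[{"dx": 0,"dy": 0.4,"dz": 0,"rx": 0,"ry": 0,"rz": 0,"jaw": 1},{"dx": 0,"dy": 0.8,"dz": 0,"rx": 0,"ry": 0,"rz": 0,"jaw": 1},{"dx": 0,"dy": 1.2,"dz": 0,"rx": 0,"ry": 0,"rz": 0,"jaw": 1},{"dx": 0,"dy": 1.6,"dz": 0,"rx": 0,"ry": 0,"rz": 0,"jaw": 1},{"dx": 0,"dy": 2.0,"dz": 0,"rx": 0,"ry": 0,"rz": 0,"jaw": 1},{"dx": 0,"dy": 2.4,"dz": 0,"rx": 0,"ry": 0,"rz": 0,"jaw": 1}])

```text
t: 4.5
tcp_pos: [573.3, -21.9, 37.8]
ee_rot: [[-0.034, 0.999, 0.003], [0.999, 0.034, 0.0], [0.0, 0.003, -1.0]]
contact_force: [-0.8, -0.1, 20.2]
opening: 0.3
```

```bash
python3 q.py 657 -19.5 37; python3 - <<'E'
from h import *
p,d=ctrl.capture("scene")
cv2.imwrite("pics/c3.png",cv2.resize(p[150:270,270:390,::-1],None,fx=5,fy=5,interpolation=2))
m=red(p);m[:150]=0;m[270:]=0;m[:,:290]=0;m[:,350:]=0
ys,xs=np.nonzero(m);print(len(xs),[onz('scene',xs.mean(),y,38) for y in (ys.min(),ys.max())] if len(xs) else 0)
E
```

```text
4.5 [573.3 -21.9  37.8] [[-0.034, 0.999, 0.003], [0.999, 0.034, 0.0], [0.0, 0.003, -1.0]] 0.29157238922961054 [-0.47  0.52  0.51  1.99 -0.38  0.72  0.31] [-0.8 -0.1 20.2]
shift cm [-0.04  8.37  0.11] rz 0.003737605621931532 board coords [28.6  0.1]
0 0
```

View pics/c3.png

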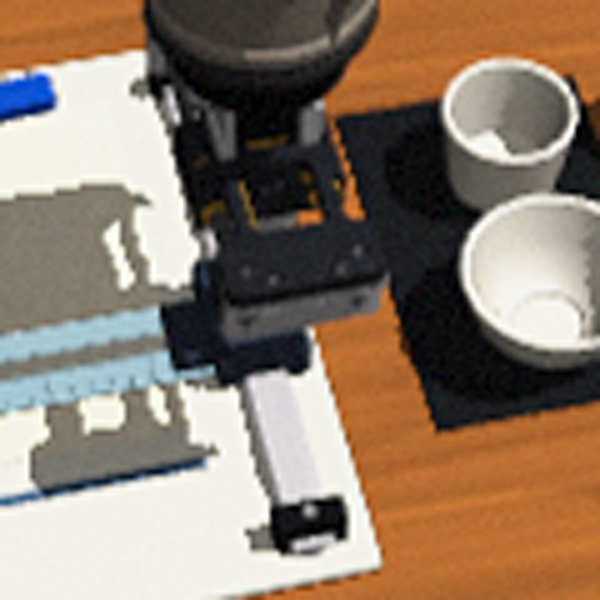

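The rule is moving with the tip: its block front is at crop (265,375) and the far stop at (310,520). The press is steady at 20 N.

>>> drive_tool(increments=[{"dx": 0,"dy": 0.5,"dz": 0,"rx": 0,"ry": 0,"rz": 0,"jaw": 1},{"dx": 0,"dy": 1.1,"dz": 0,"rx": 0,"ry": 0,"rz": 0,"jaw": 1},{"dx": 0,"dy": 1.8,"dz": 0,"rx": 0,"ry": 0,"rz": 0,"jaw": 1},{"dx": -0.01,"dy": 2.5,"dz": 0,"rx": 0,"ry": 0,"rz": 0,"jaw": 1},{"dx": -0.01,"dy": 3.2,"dz": 0,"rx": 0,"ry": 0,"rz": 0,"jaw": 1},{"dx": -0.02,"dy": 3.9,"dz": 0,"rx": 0,"ry": 0,"rz": 0,"jaw": 1},{"dx": -0.02,"dy": 4.6,"dz": 0,"rx": 0,"ry": 0,"rz": 0,"jaw": 1},{"dx": -0.02,"dy": 5.3,"dz": 0,"rx": 0,"ry": 0,"rz": 0,"jaw": 1},{"dx": -0.03,"dy": 6.0,"dz": 0,"rx": 0,"ry": 0,"rz": 0,"jaw": 1},{"dx": -0.03,"dy": 6.5,"dz": 0,"rx": 0,"ry": 0,"rz": 0,"jaw": 1}])

```text
t: 5.38
tcp_pos: [638.5, -20.0, 37.9]
ee_rot: [[-0.034, 0.999, 0.003], [0.999, 0.034, 0.0], [0.0, 0.003, -1.0]]
contact_force: [-1.0, 0.0, 19.2]
opening: 0.2
```

```bash
python3 q.py 657 -19.5 37; python3 - <<'E'
from h import *
p,d=ctrl.capture("scene")
cv2.imwrite("pics/c4.png",cv2.resize(p[190:280,290:380,::-1],None,fx=6,fy=6,interpolation=2))
E
```

```text
5.3833 [638.5 -20.   37.9] [[-0.034, 0.999, 0.003], [0.999, 0.034, 0.0], [0.0, 0.003, -1.0]] 0.20185274873517886 [-0.44  0.61  0.5   1.84 -0.4   0.79  0.31] [-1.   0.  19.2]
shift cm [-0.01  1.85  0.1 ] rz 0.003849973270585866 board coords [93.9  0.1]
```

View pics/c4.png

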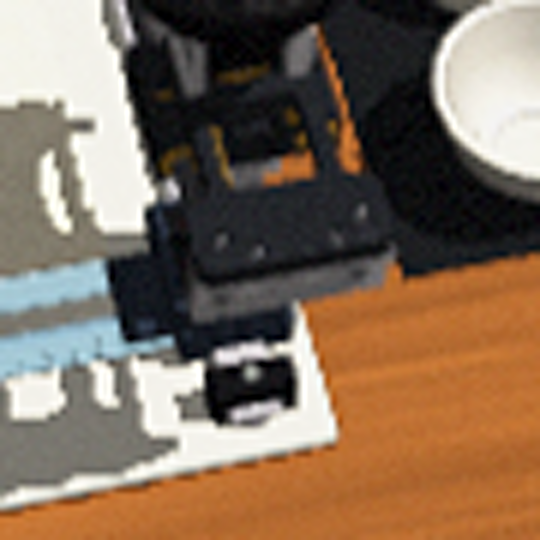

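>>> drive_tool(increments=[{"dx": 0,"dy": 0.3,"dz": 0,"rx": 0,"ry": 0,"rz": 0,"jaw": 1},{"dx": 0,"dy": 0.6,"dz": 0,"rx": 0,"ry": 0,"rz": 0,"jaw": 1},{"dx": 0,"dy": 0.9,"dz": 0,"rx": 0,"ry": 0,"rz": 0,"jaw": 1},{"dx": 0,"dy": 1.2,"dz": 0,"rx": 0,"ry": 0,"rz": 0,"jaw": 1},{"dx": 0,"dy": 1.4,"dz": 0,"rx": 0,"ry": 0,"rz": 0,"jaw": 1},{"dx": 0,"dy": 1.6,"dz": 0,"rx": 0,"ry": 0,"rz": 0,"jaw": 1},{"dx": 0,"dy": 1.7,"dz": 0,"rx": 0,"ry": 0,"rz": 0,"jaw": 1}])

```text
t: 6.02
tcp_pos: [652.4, -19.7, 37.4]
ee_rot: [[-0.034, 0.999, -0.002], [0.999, 0.034, 0.001], [0.001, -0.002, -1.0]]
contact_force: [-17.6, -0.8, 30.2]
opening: 0.5
```

```bash
python3 - <<'E'
from h import *
s=ctrl.read_state();print(s['t'],s['tcp_pos'],s['contact_force'])
p,d=ctrl.capture("scene")
cv2.imwrite("pics/c5.png",cv2.resize(p[210:270,300:360,::-1],None,fx=9,fy=9,interpolation=cv2.INTER_NEAREST))
s=ctrl.read_state();print(s['t'],s['tcp_pos'],s['contact_force'])
E
```

```text
6.0167 [652.41085409 -19.65445474  37.3952733 ] [-17.62010693  -0.75674331  30.20602708]
6.0667 [652.27676025 -19.64904565  37.39089148] [-16.61214378   0.27081102  28.90830244]
```

View pics/c5.png

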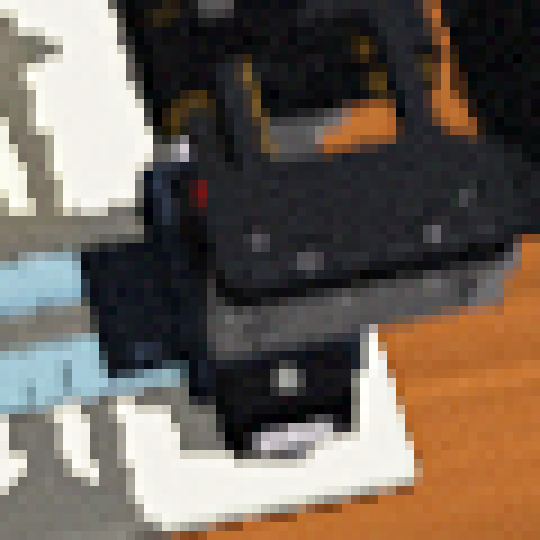

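The block meets the stop with no gap visible at crop (280,370). I'll ease the forward load but keep it slightly forward, then lift straight up.

>>> drive_tool(increments=[{"dx": 0,"dy": -0.1,"dz": 0,"rx": 0,"ry": 0,"rz": 0,"jaw": 1},{"dx": 0,"dy": -0.2,"dz": 0,"rx": 0,"ry": 0,"rz": 0,"jaw": 1},{"dx": 0,"dy": -0.2,"dz": 0,"rx": 0,"ry": 0,"rz": 0,"jaw": 1}])

```text
t: 6.32
tcp_pos: [651.7, -19.6, 37.7]
ee_rot: [[-0.034, 0.999, 0.001], [0.999, 0.034, 0.0], [0.0, 0.001, -1.0]]
contact_force: [-7.0, -0.8, 21.3]
opening: 0.3
```

>>> drive_tool(increments=[{"dx": 0,"dy": -0.05,"dz": -0.2,"rx": 0,"ry": 0,"rz": 0,"jaw": 1},{"dx": 0,"dy": -0.05,"dz": -0.6,"rx": 0,"ry": 0,"rz": 0,"jaw": 1},{"dx": 0,"dy": -0.05,"dz": -1.2,"rx": 0,"ry": 0,"rz": 0,"jaw": 1},{"dx": 0,"dy": -0.05,"dz": -2.5,"rx": 0,"ry": 0,"rz": 0,"jaw": 1},{"dx": 0,"dy": -0.05,"dz": -5,"rx": 0,"ry": 0,"rz": 0,"jaw": 1},{"dx": 0,"dy": -0.05,"dz": -9,"rx": 0,"ry": 0,"rz": 0,"jaw": 1},{"dx": 0,"dy": -0.05,"dz": -13,"rx": 0,"ry": 0,"rz": 0,"jaw": 1},{"dx": 0,"dy": -3,"dz": -16,"rx": 0,"ry": 0,"rz": 0,"jaw": 1},{"dx": 0,"dy": -6,"dz": -18,"rx": 0,"ry": 0,"rz": 0,"jaw": 1},{"dx": 0,"dy": -10,"dz": -18,"rx": 0,"ry": 0,"rz": 0,"jaw": 1}])

```text
t: 7.15
tcp_pos: [553.3, -23.2, 220.6]
ee_rot: [[-0.034, 0.999, 0.006], [0.999, 0.034, 0.001], [0.0, 0.006, -1.0]]
contact_force: [0.5, -0.3, 0.8]
opening: 0.5
```

>>> drive_tool(increments=[{"dx": 0,"dy": -3,"dz": 0,"rx": 0,"ry": 0,"rz": 0,"jaw": 1},{"dx": 0,"dy": -6,"dz": 0,"rx": 0,"ry": 0,"rz": 0,"jaw": 1},{"dx": 0,"dy": -8,"dz": 0,"rx": 0,"ry": 0,"rz": 0,"jaw": 1},{"dx": 0,"dy": -8,"dz": 0,"rx": 0,"ry": 0,"rz": 0,"jaw": 1},{"dx": 0,"dy": -8,"dz": 0,"rx": 0,"ry": 0,"rz": 0,"jaw": 1}])

```text
t: 7.57
tcp_pos: [471.3, -25.2, 217.5]
ee_rot: [[-0.034, 0.999, 0.001], [0.999, 0.034, 0.002], [0.002, 0.002, -1.0]]
contact_force: [0.2, 0.4, -0.2]
opening: 0.5
```

```bash
python3 - <<'E'
from h import *
s=ctrl.read_state();print(s['t'],s['tcp_pos'],s['contact_force'])
p,d=ctrl.capture("scene");q,_=ctrl.capture("top")
a=cv2.resize(p[200:270,295:365,::-1],None,fx=5.5,fy=5.5,interpolation=0);b=cv2.resize(q[135:205,295:365,::-1],None,fx=5.5,fy=5.5,interpolation=0)
cv2.imwrite("pics/c6.png",np.hstack([a,b]));cv2.imwrite("pics/s6.png",p[:,:,::-1])
m=red(p);m[:200]=0;m[270:]=0;m[:,:290]=0;m[:,350:]=0
ys,xs=np.nonzero(m);print(len(xs),onz('scene',xs.mean(),ys.mean(),43))
E
```

```text
7.5667 [471.30234965 -25.19548666 217.46721308] [ 0.19385967  0.4244554  -0.19914363]
116 [640.39799546 -21.85672368  43.        ]
```

View pics/c6.png

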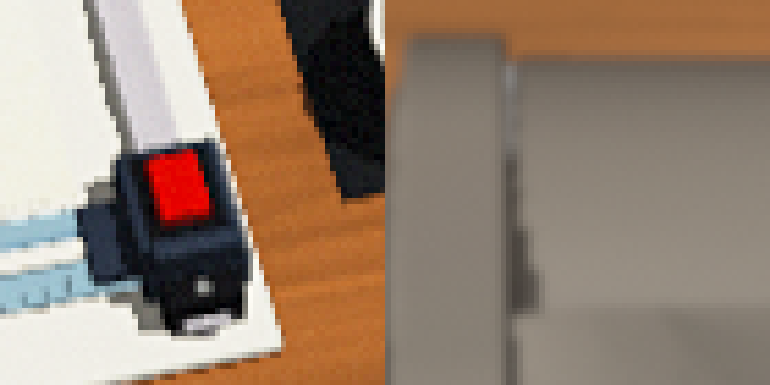

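View pics/s6.png

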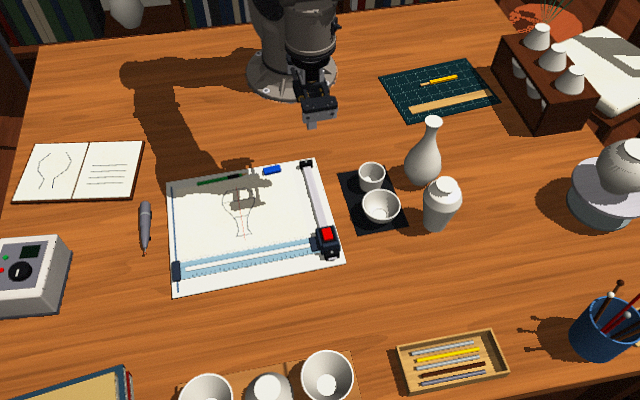

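```bash
python3 -c "
from plant import ctrl
print(ctrl.hand_in(), ctrl.read_state()['contact_force'])"
```

```text
the job is handed in; nothing more can be done
the job is handed in; nothing more can be done
```

The rule is at the far end of the track with its block against the far stop. The button is back up, so the brake should hold it there. The job was handed in at about 7.7 s of the 35 s.

- **Press:** I shut the fingers and pressed the button down with the tip at about z = 38 mm. The readings showed 12 N when I first pressed and 19–30 N while pushing, against the 7 N it needs. I only saw the force at the end of each move call.
- **Push:** The rule moved about 111 mm with roughly 1 N of drag. The forward force then rose to about 17 N and the tip stopped short of its command, which I took as the block meeting the stop.
- **Release:** I eased the forward load to 7 N, still towards the stop, then lifted straight up and moved clear.

**Last checks:**
- The scene camera shows no visible gap between block and stop; one pixel there is about 3 mm.
- The red button stands proud of the block, but I did not measure its height separately.
- The button moved 111.2 mm in the camera, matching the fingertip's 111 mm.
- The porcelain, eraser, pencil and handpiece look unmoved by eye.
- The contact force is about zero.

**Disagreements:**
- My first estimate was 118 mm of travel, about 6 mm more than happened. It assumed the travel is centred on the track and the button in the block. I went by the force rise and the closed gap instead.
- The last top picture was no use because the arm blocked the view.

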